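Release and push off the blue filter cover

ROBOT

A 6-joint arm with a two-finger parallel gripper is mounted at the origin on a cart in front of the work surface, level with it; the furniture and walls round the work are solid. World frame = base frame: x ahead of the robot, y to its left, z up, the work surface at z = 0. Lengths are in m, angles in degrees, forces in N, time in s.
With the tool pointing down it reaches from about 0.4 to 0.825 m from the base axis. Payload 7 kg.
Tool frame: the origin (TCP) lies midway between the tips of the shut fingers; the grasp point (between the pads) lies 19 mm behind it (grip_depth is the distance from the TCP to the grasp point, in m); z points along the fingers, y is the direction in which the jaws open and shut (so a half turn about z gives the same grasp; the last joint's range is limited). The gripper opens to 88 mm and grips with 3 to 60 N. Pads are 19 mm wide; open, the fingers measure 130 mm over their backs; the gripper's body (78 mm by 193 mm) begins 47 mm behind the grasp point.
Start: joints at [93.856, 20.546, 0.682, 0, -70.136, -16.507], TCP at [0.148, 0.659, 0.227] pointing down, gripper open.
Joint ranges: [-176.03, 176.03], [-82.01, 121.73], [-58.28, 71.71], [-173.87, 95.51], [-174.79, -0.11], [-173.66, 173.66]. Speed limits (degrees/s): [136.94, 136.94, 172.46, 180, 180, 180].

INTERFACE

Orientations are given as [roll, pitch, yaw] about the fixed x, y, z axes, in that order (R = Rz(yaw) Ry(pitch) Rx(roll)).
In Python, from plant import * gives the robot as it stands.
- The arm moves only by the shell command python3 -m inch 'ROWS'. ROWS is JSON, a list of rows, each an object of numbers: "ax", "ay", "az": the turn, a rotation vector about the tool's x, y, z in degrees; "dx", "dy", "dz": the shift along the tool's x, y, z in mm; "fingers": the finger opening in mm, from 0 to 87.6. In form: [{"ax": .., "ay": .., "az": .., "dx": .., "dy": .., "dz": .., "fingers": ..}, ...]. A call has 1 to 8 rows; each row is the pose to reach, as a shift and turn from the pose commanded when the call began, along the tool's axes at that moment; what a row does not reach only later rows make up. A row lasts 1/8 s, in which the tool goes at most 62.5 mm and 10.7 degrees, less where a joint would pass 70% of its speed; a pose out of reach is approached as far as the arm can. A call with a gripper value outside its range is refused whole. The fingers move at their own pace and stop on an object; the grip force is fixed at half the most. Time passes only in rows, so rows that repeat a pose let the fingers close. It gives the time, the measured TCP pose, the force and the opening at its end, in the units of the state.
- get_obs(): the state, without advancing time (a new reading comes with each control period).
- snapshot(name): name is "scene" or "side" or "wrist"; returns a dict with "image" (384x512x3 uint8, red, green, blue), "fx", "fy", "cx", "cy" (pixels), "k1" (the pictures are not rectified: a ray, as slopes to the right and down, at radius r is drawn at 1 + k1 r^2 times it, then the intrinsics apply), "rvec" (rotation vector, rad) and "tvec" (3), from world to camera coordinates, as OpenCV has them. Camera axes: x right, y down, z forward; pixel columns grow to the right and rows downward; lengths in m; the calibration is good to about 2 mm. A picture is of the moment at which its call begins. There is no depth.
- close_job(): hands the job in, once; it reports no verdict.
Trained networks look in the newest picture that a camera, given by its name, has taken for a name from the list of things; names that differ only in an ending like _2 or _b are one class to them, and where a whole thing is asked for, a point or a joint stands for the part that bears it (a point fixed in the world has none). Each returns a list of dicts, best first, with "score" (0 to 1); they miss things now and then, are a little off and sometimes report something else, mostly with a low value. They report only what shows in the picture. A call takes as long as a camera call. They do not tell look-alikes from the thing itself.
- search_frame(target, camera): "bbox" ([centre column, centre row, width, height] in pixels, round what is visible of it).
- trace(target, camera): "mask" (384x512 bool, what is visible of it) and "bbox" ([centre column, centre row, width, height] in pixels, round what is visible of it).
- landmark_of(target, camera): "position" ([column, row] in pixels: a listed point, or the origin of a listed thing).
The state is a dict: "clock": time; "joint_pos": joint angles; "qvel": joint speeds; "tau": joint torques, N m; "tool_pos": TCP position; "orientation": TCP orientation; "force": force on the tool from outside, world axes, zero at the start; "moment": the same for the moment, N m; "opening": finger opening in m.
Only numpy, scipy, OpenCV 4.12 (cv2) and the standard library are available. Lean on these libraries where they do the work, as an engineer would, in place of code of your own. Each camera call takes 0.05 s, during which the arm holds its last target.

TASK

The filter under the blue cover is due for a change: press that housing's orange snap tab fully in, then push the blue cover off its seat along its rails, until the filter well is completely uncovered and the cover lies in its parking channel. Only press and push with the fingertips: lift and carry nothing, do not force the cover before its tab is in, and leave the other housing and the things standing around as they are.

Things in the scene. Friction and masses are not known exactly. Their poses are not given: they have to be found in the camera images.
- blue_housing: White filter housing with blue cover (to be opened), 231x85x54 mm, fixed. Origin: centre of underside; +x: way the cover slides off, away from the robot, up to 0.35 rad askew. Along x, mm: bare landing -116 to -80 (30 high), seat -80 to 10 over the filter well (-70 to 0), parking channel 10 to 107 (floor 30 high), end stop. Side rails with lips 58 apart, 53.5 high, x -85 to 115.
- blue_cover: blue plate 90(x) x 66(y) x 12(z) mm, about 0.12 kg, arrow on top to +x. Origin: centre of underside, axes as the housing's. Seated, it spans 35 to 47 mm high; its bare rear end face (45 mm behind origin) can be pushed from the landing. Held down by the lips. With the tab in it slides to +x with light friction (a few N), 97 mm to the end stop; else the tab blocks it after 1.5 mm.
- blue_seat (a point): Point fixed in the blue housing, axes as its: where the blue cover's origin lies when seated (housing x -35, 35 mm high). Behind the seat two small corner stops (|y| 27.5 to 34.5, x -85 to -81, 43 high) keep the cover from sliding back; the landing between them is free for a fingertip.
- blue_tab_top (a point): Centre of the top face, 40(x) x 26(y) mm, of the blue housing's orange snap tab, which stands in the channel (55 wide) ahead of the cover: its near edge, 20 mm behind this point, is 1.5 mm from the seated cover. Out it is 43 mm high (4 below the cover's top); fully in 32 mm, 2 above the channel floor. Moves with the tab.
- blue_tab (a joint): Travel of the blue housing's snap tab, straight down, m: 0 out, 0.011 fully in. It takes 3 to 5 N to move, has a hard stop and stays where it is left; the cover can pass from about 0.008 on.
- grey_housing: White filter housing with grey cover (same but for the cover's colour; stays shut), 231x85x54 mm, fixed. Origin: centre of underside; +x: way the cover slides off, away from the robot, up to 0.35 rad askew. Along x, mm: bare landing -116 to -80 (30 high), seat -80 to 10 over the filter well (-70 to 0), parking channel 10 to 107 (floor 30 high), end stop. Side rails with lips 58 apart, 53.5 high, x -85 to 115.
- grey_cover: Dark grey plate 90(x) x 66(y) x 12(z) mm, about 0.12 kg, arrow on top to +x. Origin: centre of underside, axes as the housing's. Seated, it spans 35 to 47 mm high; its bare rear end face (45 mm behind origin) can be pushed from the landing. Held down by the lips. With the tab in it slides to +x with light friction (a few N), 97 mm to the end stop; else the tab blocks it after 1.5 mm.
- grey_seat (a point): Point fixed in the grey housing, axes as its: where the grey cover's origin lies when seated (housing x -35, 35 mm high). Behind the seat two small corner stops (|y| 27.5 to 34.5, x -85 to -81, 43 high) keep the cover from sliding back; the landing between them is free for a fingertip.
- grey_tab_top (a point): Centre of the top face, 40(x) x 26(y) mm, of the grey housing's orange snap tab, which stands in the channel (55 wide) ahead of the cover: its near edge, 20 mm behind this point, is 1.5 mm from the seated cover. Out it is 43 mm high (4 below the cover's top); fully in 32 mm, 2 above the channel floor. Moves with the tab.
- grey_tab (a joint): Travel of the grey housing's snap tab, straight down, m: 0 out, 0.011 fully in. It takes 3 to 5 N to move, has a hard stop and stays where it is left; the cover can pass from about 0.008 on.
- white_vial: small vial with white cap, 22 dia x 45 tall mm, loose bystander on the worktop, to be left alone; origin: centre of its underside
- black_vial: small vial with black cap, 22 dia x 45 tall mm, loose bystander on the worktop, to be left alone; origin: centre of its underside
- timer: white bench timer, 58x64x21 mm, loose bystander on the worktop, to be left alone; origin: centre of its underside
- stopper: dark grey rubber stopper, 42 dia x 28 tall mm, loose bystander on the worktop, to be left alone; origin: centre of its underside
- marker: felt marker lying flat, blue cap, 15x128x18 mm, loose bystander on the worktop, to be left alone; origin: centre of its underside
There are look-alikes about, which are no part of the job. What is meant by the blue_cover is not green or yellow, and is the larger of those in its own colour.

How it is judged (in metres and radians):
On the way, in this order (a step that is already met when the one before it is completed fails the run):
1. the blue housing's tab is pressed in while the blue cover is still on its seat (value of joint blue_tab above 0.009 m and x of blue_cover in the frame of blue_seat below 0.006 m), for 0.1 s.
2. the blue cover is pushed off its seat, the filter well uncovered (x of blue_cover in the frame of blue_seat above 0.079 m), for 0.2 s.
At the end, for the whole second after the job is handed in: The blue cover lies flat and at rest in the parking channel, 79 to 101 mm ahead of its seat (the well is clear at 80, the end stop at 97), its tab still in (over 7 mm); the grey cover is within 6 mm of its seat and its tab out (pressed less than 4 mm) (x of blue_cover in the frame of blue_seat between 0.079 and 0.101 m and z of blue_cover in the frame of blue_seat between -0.004 and 0.006 m and angle between blue_cover's own z axis and vertical below 0.1 rad and linear speed of blue_cover below 0.01 m/s and value of joint blue_tab above 0.007 m and x of grey_cover in the frame of grey_seat between -0.006 and 0.006 m and value of joint grey_tab below 0.004 m); the robot touches nothing.
It fails at once if the blue cover is lifted more than 6 mm or tipped (z of blue_cover in the frame of blue_seat above 0.006 m or angle between blue_cover's own z axis and vertical above 0.15 rad).
It fails at once if the blue cover is forced more than 6 mm off its seat with its tab still out (x of blue_cover in the frame of blue_seat above 0.006 m and value of joint blue_tab below 0.006 m).
It fails at once if the other housing's tab is pressed or its cover moved (not (x of grey_cover in the frame of grey_seat between -0.006 and 0.006 m and value of joint grey_tab below 0.004 m)).
It fails at once if a bystander is moved more than 20 mm or lifted (distance of any of white_vial, black_vial, timer, stopper, marker from where it was at the start of the episode above 0.02 m).
It also fails if it takes over 38 s, if anything falls off the work surface, if the arm or the gripper's body presses on something with over 40 N, if the wrist force passes 120 N, or if a joint passes its speed limit or range.

## Working session

There is one attempt and no reset: what is moved stays moved. The work goes in short steps, Python scripts to look and compute and a shell command to move; the robot and the scene stay as the last step left them, time stands still between calls to the robot, and variables do not carry over. Pictures are saved under pics/ and viewed, and the job is handed in when it is done.

```bash
mkdir -p pics; ls
python3 - <<'E'
from plant import *
import cv2
o=get_obs();print(o)
for n in("scene","side","wrist"):
    s=snapshot(n);cv2.imwrite(f"pics/{n}0.png",s["image"][:,:,::-1]);print(n,{k:v for k,v in s.items() if k!="image"})
    for t in("blue_cover","blue_housing","blue_tab_top","grey_cover","blue_seat","grey_seat","grey_tab_top"):
        print(t,[(round(d["score"],2),[round(float(x)) for x in d["position"]]) for d in landmark_of(t,n)][:4])
E
```

```text
pics
{'clock': 0.0, 'joint_pos': array([ 9.38582214e+01,  2.05889340e+01,  6.33052061e-01, -1.98507344e-02,
       -7.01361154e+01, -1.65077575e+01]), 'qvel': array([ 0.07356945,  0.01834564, -0.13846284, -0.04281931,  0.03163654,
       -0.0809755 ]), 'tau': array([ 5.78264280e-04, -5.82713163e+01,  2.93064398e+01,  6.99761868e+00,
        7.04852573e-03, -1.61838111e-04]), 'tool_pos': array([0.14772785, 0.6581248 , 0.22564629]), 'orientation': array([ 1.79906492e+02, -8.25116466e-03, -1.26562893e+01]), 'force': array([-0.41776613, -0.41695632, -0.32062763]), 'moment': array([-0.0077533 ,  0.01744224, -0.01320722]), 'opening': 0.08742340182173797}
scene {'fx': 489.21416251899274, 'fy': 489.21416251899274, 'cx': 252.24712359687166, 'cy': 184.92723765261735, 'k1': 0.004525349641682574, 'rvec': array([ 1.85644337, -0.81886876,  0.56653314]), 'tvec': array([-0.34574685,  0.22614078,  1.29171004])}
blue_cover [(0.59, [230, 185]), (0.58, [189, 206]), (0.5, [197, 170]), (0.41, [202, 178])]
blue_housing [(0.87, [236, 190]), (0.46, [245, 209])]
blue_tab_top [(0.55, [243, 174]), (0.36, [236, 
[... 363 characters left out ...]
088952,  1.47786661])}
blue_cover [(0.67, [251, 159]), (0.64, [265, 145]), (0.62, [202, 184]), (0.58, [252, 177])]
blue_housing [(0.89, [260, 185])]
blue_tab_top [(0.49, [273, 172])]
grey_cover [(0.73, [276, 224])]
blue_seat [(0.86, [254, 176]), (0.27, [263, 185])]
grey_seat [(0.83, [281, 223]), (0.41, [255, 178])]
grey_tab_top [(0.62, [297, 225])]
wrist {'fx': 283.17390562974344, 'fy': 283.17390562974344, 'cx': 256.40038002035783, 'cy': 190.4498680824461, 'k1': -0.040866154205861, 'rvec': array([-1.84606651,  2.30512292,  0.31743291]), 'tvec': array([ 0.67450988, -0.03408419,  0.39023586])}
blue_cover []
blue_housing []
blue_tab_top []
grey_cover []
blue_seat []
grey_seat []
grey_tab_top []
```

View pics/scene0.png

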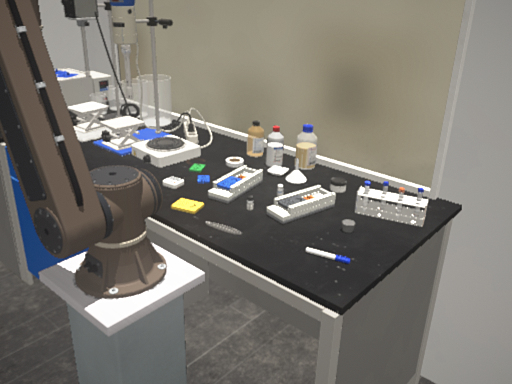

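View pics/side0.png

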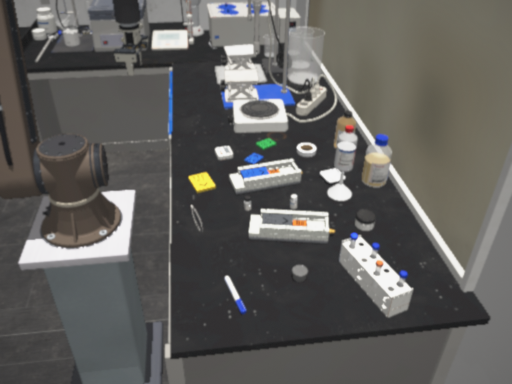

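Run:
```python
import cv2,numpy as np
a=cv2.imread("pics/scene0.png")[130:270,150:350];b=cv2.imread("pics/side0.png")[110:270,170:370]
a=cv2.resize(a,None,fx=3.5,fy=2.0*1.75,interpolation=2);b=cv2.resize(b,None,fx=3.5,fy=3.5,interpolation=2)
cv2.imwrite("pics/c_scene0.png",a);cv2.imwrite("pics/c_side0.png",b)
```

```text
(no output)
```

View pics/c_scene0.png

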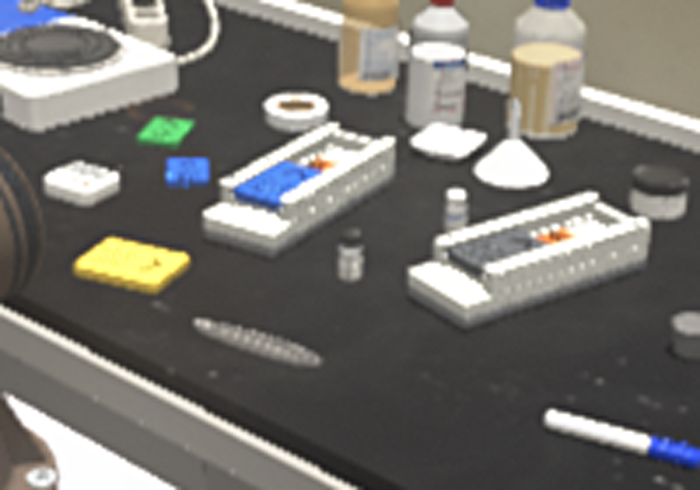

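View pics/c_side0.png

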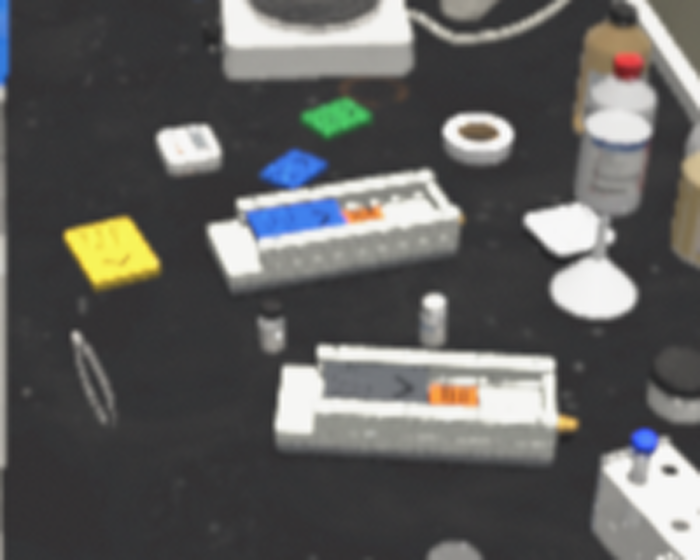

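The blue candidates in the scene image are:
- The large blue cover in the housing at (230,185); side (254,176).
- A small blue plate on the bench at (203,179); side (253,158).
- A green plate at (197,168) and a yellow plate at (188,206), both ruled out by colour.

I choose the large cover in the housing. The crop confirms it, with the orange tab beyond it. Next I'll localise it.

```bash
cat > h.py <<'E'
from plant import *
import cv2,numpy as np
from scipy.optimize import least_squares
def cam(s):
    K=np.array([[s["fx"],0,s["cx"]],[0,s["fy"],s["cy"]],[0,0,1.]]);return K,np.array([s["k1"],0,0,0.]),np.array(s["rvec"]),np.array(s["tvec"])
def proj(c,P):
    return cv2.projectPoints(np.asarray(P,float).reshape(-1,1,3),c[2],c[3],c[0],c[1])[0].reshape(-1,2)
def onz(c,uv,z):
    n=cv2.undistortPoints(np.array(uv,float).reshape(-1,1,2),c[0],c[1]).reshape(-1,2)
    R=cv2.Rodrigues(c[2])[0];o=-R.T@c[3]
    d=np.c_[n,np.ones(len(n))]@R
    return o+d*((z-o[2])/d[:,2])[:,None]
def h2w(p,P):
    P=np.asarray(P,float).reshape(-1,3);c,s=np.cos(p[2]),np.sin(p[2])
    return np.c_[p[0]+c*P[:,0]-s*P[:,1],p[1]+s*P[:,0]+c*P[:,1],P[:,2]]
BOX=np.array([[-.1155,-.0425,.030],[-.1155,.0425,.030],[-.1155,-.0425,0],[.1155,-.0425,0],[.1155,-.0425,.0535],[.1155,.0425,.0535],[-.085,.0425,.0535],[-.085,-.0425,.0535]])
E
python3 - <<'E'
from h import *
cs={n:cam(snapshot(n)) for n in("scene","side")}
for h in("blue","grey"):
    for n in cs:
        for t,z in((h+"_cover",.035),(h+"_tab_top",.043),(h+"_housing",0),(h+"_seat",.035)):
            for d in landmark_of(t,n)[:2]:
                print(n,t,round(d["score"],2),np.round(d["position"],1),onz(cs[n],d["position"],z)[0].round(4))
for t in("white_vial","black_vial","timer","stopper","marker"):
    for n in cs:
        for d in landmark_of(t,n)[:1]: print(n,t,round(d["score"],2),onz(cs[n],d["position"],0)[0].round(3))
E
```

```text
scene blue_cover 0.75 [233.  185.7] [0.5517 0.1185 0.035 ]
scene blue_cover 0.74 [344.6 232. ] [ 0.5375 -0.3483  0.035 ]
scene blue_tab_top 0.48 [243.3 176. ] [0.6289 0.1399 0.043 ]
scene blue_housing 0.88 [235.8 190.3] [0.5865 0.1372 0.    ]
scene blue_seat 0.7 [224.6 183.2] [0.5467 0.1551 0.035 ]
scene blue_seat 0.26 [171.8 187.3] [0.392  0.2608 0.035 ]
side blue_cover 0.83 [202.2 182.1] [0.3757 0.1186 0.035 ]
side blue_cover 0.77 [253.7 175.4] [0.551  0.1373 0.035 ]
side blue_tab_top 0.36 [271.9 173. ] [0.6127 0.1324 0.043 ]
side blue_tab_top 0.3 [296.4 276.8] [ 0.5956 -0.3531  0.043 ]
side blue_housing 0.79 [264.4 181.8] [0.5897 0.1451 0.    ]
side blue_seat 0.72 [257.7 175.3] [0.5646 0.1362 0.035 ]
scene grey_cover 0.56 [292.2 202.6] [ 0.5887 -0.116   0.035 ]
scene grey_tab_top 0.45 [308.  194.7] [ 0.662  -0.1268  0.043 ]
scene grey_housing 0.77 [300.8 211.4] [ 0.6142 -0.1351  0.    ]
scene grey_seat 0.66 [292.9 206.6] [ 0.5663 -0.1358  0.035 ]
side grey_cover 0.77 [278.3 223.7] [ 0.5889 -0.1266  0.035 ]
side grey_tab_top 0.59 [300.2 225.7] [ 0.6489 -0.1532  0.043 ]
side grey_housing 0.66 [287.1 234.8] [ 0.6147 -0.1395 -0.    ]
side grey_seat 0.87 [277.  223.8] [ 0.585  -0.1266  0.035 ]
side grey_seat 0.71 [293.4 204.9] [ 0.6518 -0.0419  0.035 ]
scene white_vial 0.58 [ 0.661 -0.007  0.   ]
side white_vial 0.64 [0.665 0.017 0.   ]
scene black_vial 0.7 [0.446 0.326 0.   ]
side black_vial 0.66 [ 0.513 -0.004  0.   ]
scene timer 0.71 [0.454 0.328 0.   ]
side timer 0.69 [ 0.629 -0.12   0.   ]
scene stopper 0.7 [ 0.598 -0.32   0.   ]
side stopper 0.45 [ 0.619 -0.309  0.   ]
scene marker 0.7 [ 0.43 -0.36  0.  ]
side marker 0.71 [ 0.431 -0.366  0.   ]
```

Run:
```python
from h import *
s=snapshot("wrist");c=cam(s);R=cv2.Rodrigues(c[2])[0]
from scipy.spatial.transform import Rotation as Ro
o=get_obs();T=Ro.from_euler("xyz",o["orientation"],degrees=True)
print("cam in tool",T.inv().apply(-R.T@c[3]-o["tool_pos"]),"axis in tool",T.inv().apply(R[2]),"right",T.inv().apply(R[0]))
cs={n:cam(snapshot(n)) for n in("scene","side")}
print(onz(cs["side"],[[260,115],[285,60],[253,158],[306,150],[250,100]],0).round(3))
p=T.inv().apply(np.array([0.47,0.13,0.24])-o["tool_pos"])*1000;print(p)
```

```text
cam in tool [ 0.07238953  0.00023918 -0.15800716] axis in tool [-2.70623549e-01  6.34022685e-04  9.62685043e-01] right [ 5.95479212e-04  9.99999702e-01 -4.91200941e-04]
[[0.648 0.652 0.   ]
 [0.88  1.291 0.   ]
 [0.571 0.305 0.   ]
 [0.781 0.338 0.   ]
 [0.625 0.807 0.   ]]
[430.10547803 445.19546319 -13.4437754 ]
```

View pics/wrist0.png

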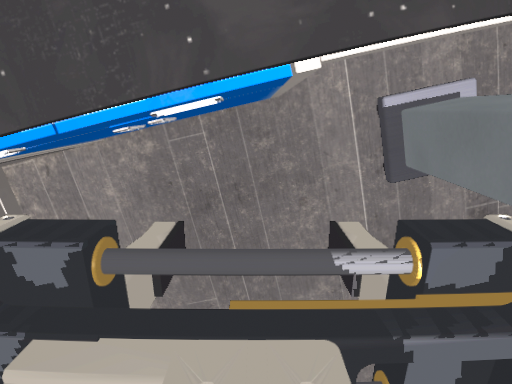

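```bash
python3 -m inch '[{"dx":60,"dy":52,"dz":-10,"az":-3,"fingers":0},{"dx":95,"dy":83,"dz":-20,"az":-6,"fingers":0},{"dx":140,"dy":123,"dz":-30,"az":-9,"fingers":0},{"dx":185,"dy":162,"dz":-34,"az":-12,"fingers":0},{"dx":230,"dy":202,"dz":-34,"az":-15,"fingers":0},{"dx":275,"dy":241,"dz":-34,"az":-18,"fingers":0},{"dx":320,"dy":280,"dz":-34,"az":-21,"fingers":0},{"dx":365,"dy":320,"dz":-34,"az":-23,"fingers":0}]'
```

```text
$[0]: bad value
```

```bash
python3 -m inch '[{"ax":0,"ay":0,"az":-3,"dx":45,"dy":40,"dz":-10,"fingers":0},{"ax":0,"ay":0,"az":-6,"dx":90,"dy":80,"dz":-20,"fingers":0},{"ax":0,"ay":0,"az":-9,"dx":135,"dy":118,"dz":-30,"fingers":0},{"ax":0,"ay":0,"az":-12,"dx":180,"dy":158,"dz":-34,"fingers":0},{"ax":0,"ay":0,"az":-15,"dx":225,"dy":197,"dz":-34,"fingers":0},{"ax":0,"ay":0,"az":-18,"dx":270,"dy":236,"dz":-34,"fingers":0},{"ax":0,"ay":0,"az":-21,"dx":315,"dy":276,"dz":-34,"fingers":0},{"ax":0,"ay":0,"az":-23,"dx":360,"dy":315,"dz":-34,"fingers":0}]'
```

```text
clock: 3.75
tool_pos: [0.431, 0.2707, 0.2611]
orientation: [-180.0, -0.1, 10.5]
force: [0.4, 1.8, -0.2]
opening: 0.0129
```

```bash
python3 -m inch '[{"ax":0,"ay":0,"az":0,"dx":22,"dy":46,"dz":0,"fingers":0},{"ax":0,"ay":0,"az":0,"dx":44,"dy":92,"dz":0,"fingers":0},{"ax":0,"ay":0,"az":0,"dx":64,"dy":134,"dz":0,"fingers":0},{"ax":0,"ay":0,"az":0,"dx":72,"dy":152,"dz":0,"fingers":0},{"ax":0,"ay":0,"az":0,"dx":72,"dy":152,"dz":0,"fingers":0},{"ax":0,"ay":0,"az":0,"dx":72,"dy":152,"dz":0,"fingers":0}]'
python3 - <<'E'
from h import *
import pickle
s=snapshot("wrist");pickle.dump((s,get_obs()),open("w1.pkl","wb"));cv2.imwrite("pics/wrist1.png",cv2.resize(s["image"][:,:,::-1],(800,600),interpolation=2))
c=cam(s)
for t,z in(("blue_cover",.035),("blue_tab_top",.043),("blue_housing",0),("blue_seat",.035)):
    for d in landmark_of(t,"wrist")[:2]: print(t,round(d["score"],2),np.round(d["position"],1),onz(c,d["position"],z)[0].round(4))
E
```

```text
clock: 4.5
tool_pos: [0.528, 0.136, 0.2606]
orientation: [-180.0, 0.0, 10.3]
force: [0.3, 0.7, -0.7]
opening: 0.0006
blue_cover 0.84 [149.5 108.6] [0.5776 0.2875 0.035 ]
blue_cover 0.72 [256.1 143.8] [0.5572 0.1416 0.035 ]
blue_tab_top 0.88 [261.2  93.5] [0.6214 0.1468 0.043 ]
blue_housing 0.75 [263.6 119.9] [0.589  0.1364 0.    ]
```

View pics/wrist1.png

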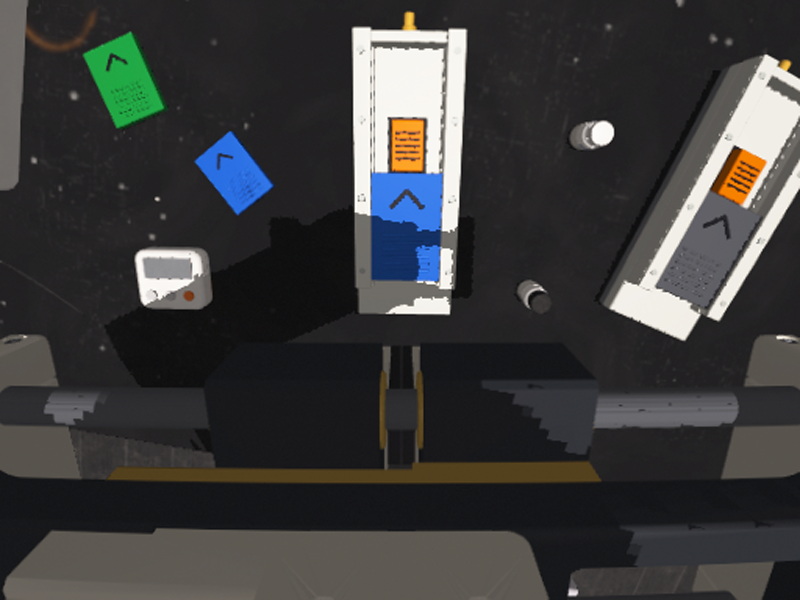

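Run:
```python
import pickle,cv2
s,_=pickle.load(open("w1.pkl","rb"));im=s["image"][10:210,215:305,::-1]
a=cv2.resize(im[:100],None,fx=6,fy=6,interpolation=0);b=cv2.resize(im[100:],None,fx=6,fy=6,interpolation=0)
cv2.imwrite("pics/za.png",a);cv2.imwrite("pics/zb.png",b)
```

```text
(no output)
```

View pics/za.png

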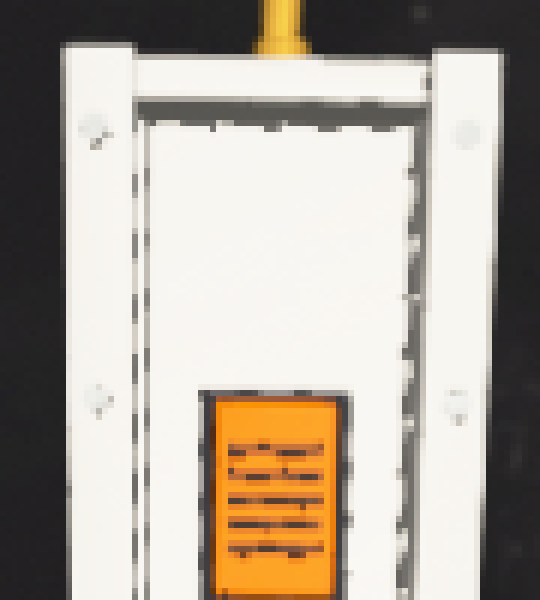

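View pics/zb.png

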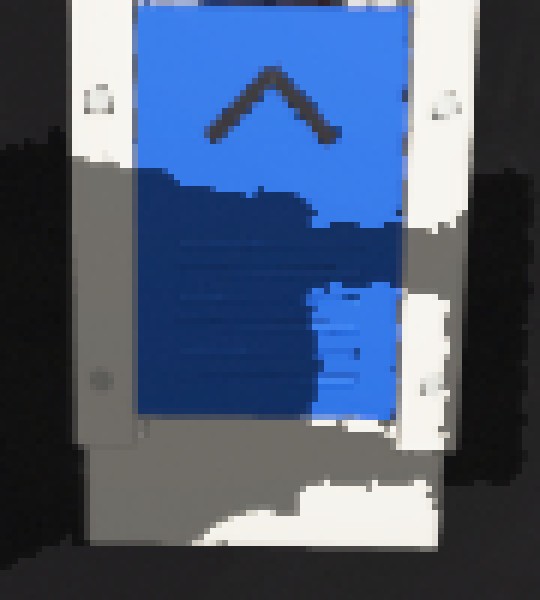

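Run:
```python
from h import *
import pickle
s,o=pickle.load(open("w1.pkl","rb"));c=cam(s)
A=[((62,44),(.115,.0425,.0535)),((503,50),(.115,-.0425,.0535)),((137,44),(.115,.029,.0535)),((432,50),(.115,-.029,.0535)),((213,398),(.0515,.013,.043)),((340,400),(.0515,-.013,.043))]
B=[((72,444),(-.085,.0425,.0535)),((456,450),(-.085,-.0425,.0535)),((134,444),(-.085,.029,.0535)),((397,450),(-.085,-.029,.0535)),((88,545),(-.1155,.0425,.03)),((438,549),(-.1155,-.0425,.03)),((138,417),(-.08,None,.047)),((138,7),(.010,None,.047))]
uv=np.array([[u/6+215-.5,v/6+10-.5] for (u,v),_ in A]+[[u/6+215-.5,v/6+110-.5] for (u,v),_ in B])
P=np.array([p if p[1] is not None else (p[0],.029,p[2]) for _,p in A+B])
m=np.ones((len(P),2));m[-2:,0]=0
f=lambda p:((proj(c,h2w(p,P))-uv)*m).ravel()
r=least_squares(f,[.587,.14,.17],loss="soft_l1");p=r.x
print("pose",p.round(4),np.degrees(p[2]),np.c_[P,f(p).reshape(-1,2)].round(2))
pickle.dump(p,open("pose.pkl","wb"))
W=h2w(p,[[.0315,0,.043],[-.0905,0,.037],[-.080,0,.047]]);print(W.round(4))
from scipy.spatial.transform import Rotation as Ro
T=Ro.from_euler("xyz",o["orientation"],degrees=True);print(o["tool_pos"],o["orientation"],T.inv().apply(W-o["tool_pos"])*1000)
for n in("scene","side"):
    s=snapshot(n);im=s["image"][:,:,::-1].copy();im=cv2.resize(im,None,fx=4,fy=4,interpolation=2)
    for q in proj(cam(s),h2w(p,P)): cv2.circle(im,tuple(int(x) for x in (q+.5)*4),3,(0,0,255),-1)
    u=proj(cam(s),h2w(p,[[0,0,.03]]))[0]*4;x,y=int(u[0]),int(u[1]);cv2.imwrite(f"pics/fit_{n}.png",im[y-200:y+200,x-250:x+250])
```

```text
pose [0.591  0.1429 0.1657] 9.49463090709675 [[ 0.12  0.04  0.05  0.2  -0.23]
 [ 0.12 -0.04  0.05  0.02  0.08]
 [ 0.12  0.03  0.05 -0.65 -0.09]
 [ 0.12 -0.03  0.05  0.24 -0.2 ]
 [ 0.05  0.01  0.04  0.13 -0.01]
 [ 0.05 -0.01  0.04 -0.16  0.01]
 [-0.08  0.04  0.05  0.3   0.29]
 [-0.08 -0.04  0.05  0.11  0.24]
 [-0.08  0.03  0.05  0.11  0.44]
 [-0.08 -0.03  0.05 -0.17  0.08]
 [-0.12  0.04  0.03 -0.45 -0.07]
 [-0.12 -0.04  0.03  0.19  0.12]
 [-0.08  0.03  0.05 -0.    0.15]
 [ 0.01  0.03  0.05 -0.   -0.65]]
[[0.6221 0.1481 0.043 ]
 [0.5017 0.128  0.037 ]
 [0.5121 0.1297 0.047 ]]
[0.52793853 0.1363591  0.26065616] [-1.79987448e+02 -9.80771155e-03  1.03812344e+01] [[ 94.66769158   5.48304693 217.67117447]
 [-27.31872758   3.59658588 223.65070673]
 [-16.81827305   3.75686759 213.65246866]]
```

View pics/fit_side.png

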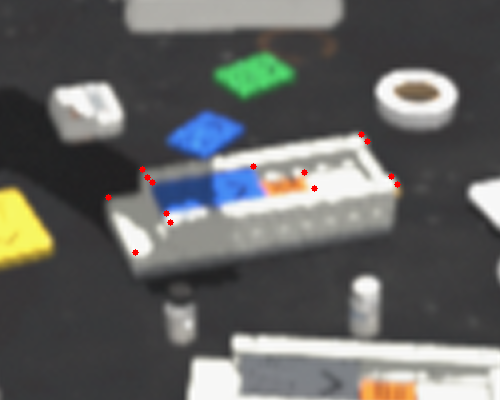

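View pics/fit_scene.png

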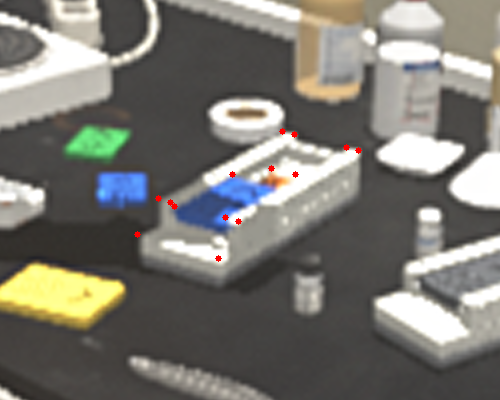

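```bash
python3 -m inch '[{"ax":0,"ay":0,"az":1,"dx":35,"dy":2,"dz":40,"fingers":0},{"ax":0,"ay":0,"az":1,"dx":70,"dy":4,"dz":80,"fingers":0},{"ax":0,"ay":0,"az":1,"dx":97,"dy":5.5,"dz":120,"fingers":0},{"ax":0,"ay":0,"az":1,"dx":97,"dy":5.5,"dz":160,"fingers":0},{"ax":0,"ay":0,"az":1,"dx":97,"dy":5.5,"dz":195,"fingers":0},{"ax":0,"ay":0,"az":1,"dx":97,"dy":5.5,"dz":200,"fingers":0},{"ax":0,"ay":0,"az":1,"dx":97,"dy":5.5,"dz":200,"fingers":0}]'
python3 - <<'E'
from h import *
import pickle
p=pickle.load(open("pose.pkl","rb"));o=get_obs();d=o["tool_pos"]-np.r_[p[:2],0];c,s=np.cos(p[2]),np.sin(p[2])
print(c*d[0]+s*d[1],-s*d[0]+c*d[1],d[2],o["orientation"],o["force"])
s=snapshot("side");im=s["image"][130:230,200:330,::-1];cv2.imwrite("pics/s2.png",cv2.resize(im,None,fx=5,fy=5,interpolation=2))
s=snapshot("wrist");cv2.imwrite("pics/w2.png",s["image"][:,:,::-1])
E
```

```text
clock: 5.72
tool_pos: [0.6251, 0.1481, 0.0613]
orientation: [180.0, -0.0, 9.4]
force: [1.4, 0.4, 0.5]
opening: 0.0006
0.034540091325850404 -0.0004619636852550785 0.0613418981293489 [ 1.79988522e+02 -3.39158239e-02  9.38262604e+00] [1.37336498 0.36566692 0.50994215]
```

View pics/s2.png

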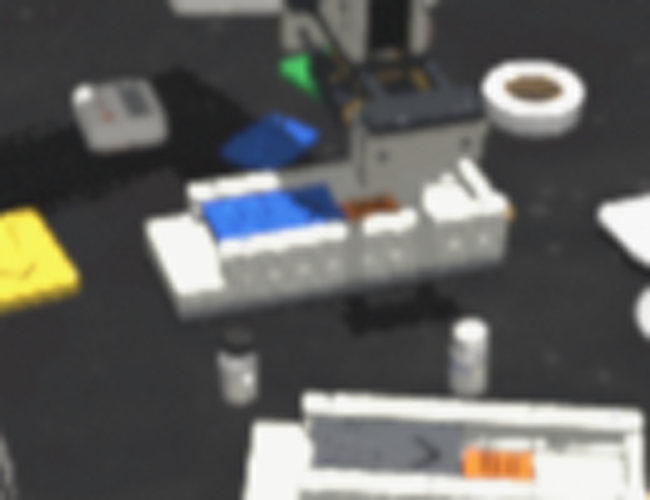

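View pics/w2.png

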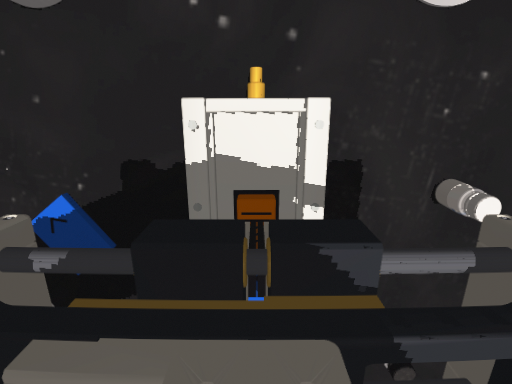

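Run:
```python
from h import *
s=snapshot("side");c=cam(s);o=get_obs();y=np.radians(o["orientation"][2]);t=np.r_[o["tool_pos"][:2],y]
im=cv2.resize(s["image"][90:220,210:340,::-1],None,fx=4.6,fy=4.6,interpolation=2)
def dr(P,col):
    q=(proj(c,h2w(t,P))-[210,90]+.5)*4.6
    cv2.polylines(im,[q.astype(int)],True,col,1)
z=o["tool_pos"][2]
dr([[-.0095,-.021,z],[.0095,-.021,z],[.0095,.021,z],[-.0095,.021,z]],(0,0,255))
dr([[-.0095,-.021,z+.066],[.0095,-.021,z+.066],[.0095,.021,z+.066],[-.0095,.021,z+.066]],(0,255,255))
dr([[-.039,-.0965,z+.066],[.039,-.0965,z+.066],[.039,.0965,z+.066],[-.039,.0965,z+.066]],(0,255,0))
cv2.imwrite("pics/s3.png",im)
```

```text
(no output)
```

View pics/s3.png

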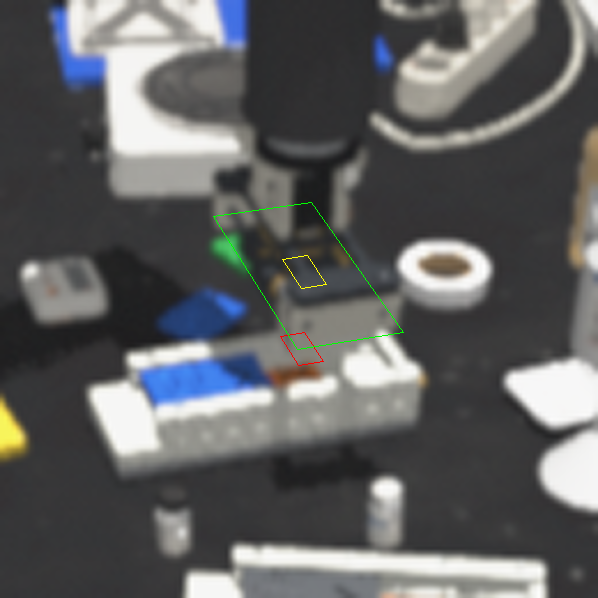

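```bash
python3 -m inch '[{"ax":0,"ay":0,"az":0,"dx":0,"dy":0,"dz":10,"fingers":0},{"ax":0,"ay":0,"az":0,"dx":0,"dy":0,"dz":16,"fingers":0},{"ax":0,"ay":0,"az":0,"dx":0,"dy":0,"dz":20,"fingers":0},{"ax":0,"ay":0,"az":0,"dx":0,"dy":0,"dz":24,"fingers":0},{"ax":0,"ay":0,"az":0,"dx":0,"dy":0,"dz":26,"fingers":0},{"ax":0,"ay":0,"az":0,"dx":0,"dy":0,"dz":26,"fingers":0}]'
```

```text
clock: 6.62
tool_pos: [0.6248, 0.1478, 0.0343]
orientation: [180.0, -0.0, 9.3]
force: [0.3, 0.2, -0.2]
opening: 0.0004
```

```bash
python3 -m inch '[{"ax":0,"ay":0,"az":0,"dx":0,"dy":0,"dz":1,"fingers":0},{"ax":0,"ay":0,"az":0,"dx":0,"dy":0,"dz":2,"fingers":0},{"ax":0,"ay":0,"az":0,"dx":0,"dy":0,"dz":3,"fingers":0}]'; python3 -m inch '[{"ax":0,"ay":0,"az":0,"dx":0,"dy":0,"dz":0.5,"fingers":0},{"ax":0,"ay":0,"az":0,"dx":0,"dy":0,"dz":1,"fingers":0}]'
```

```text
clock: 7.0
tool_pos: [0.625, 0.1479, 0.0322]
orientation: [180.0, -0.0, 9.4]
force: [-3.8, -0.3, 12.2]
opening: 0.0004
clock: 7.25
tool_pos: [0.6251, 0.1479, 0.0322]
orientation: [180.0, -0.1, 9.4]
force: [-5.6, -0.5, 16.2]
opening: 0.0004
```

```bash
python3 -m inch '[{"ax":0,"ay":0,"az":0,"dx":0,"dy":0,"dz":-15,"fingers":0},{"ax":0,"ay":0,"az":0,"dx":0,"dy":0,"dz":-45,"fingers":0},{"ax":0,"ay":0,"az":0,"dx":-35,"dy":0,"dz":-50,"fingers":0},{"ax":0,"ay":0,"az":0,"dx":-75,"dy":0,"dz":-50,"fingers":0},{"ax":0,"ay":0,"az":0,"dx":-115,"dy":0,"dz":-50,"fingers":0},{"ax":0,"ay":0,"az":0,"dx":-132,"dy":0,"dz":-50,"fingers":0},{"ax":0,"ay":0,"az":0,"dx":-132,"dy":0,"dz":-50,"fingers":0},{"ax":0,"ay":0,"az":0,"dx":-132,"dy":0,"dz":-50,"fingers":0}]'
python3 - <<'E'
from h import *
import pickle
p=pickle.load(open("pose.pkl","rb"));o=get_obs();d=o["tool_pos"]-np.r_[p[:2],0];c,s=np.cos(p[2]),np.sin(p[2])
print(c*d[0]+s*d[1],-s*d[0]+c*d[1],d[2],o["orientation"],o["force"])
s=snapshot("wrist");cv2.imwrite("pics/w4.png",cv2.resize(s["image"][:,:,::-1],(800,600),interpolation=2))
E
```

```text
clock: 8.25
tool_pos: [0.4957, 0.1269, 0.081]
orientation: [-180.0, -0.1, 9.4]
force: [-0.4, -0.5, -0.2]
opening: 0.0007
-0.09666746453144795 1.3467725417735943e-05 0.08096952646711252 [-1.79983325e+02 -7.46832848e-02  9.36877033e+00] [-0.39153872 -0.54112997 -0.15173789]
```

View pics/w4.png

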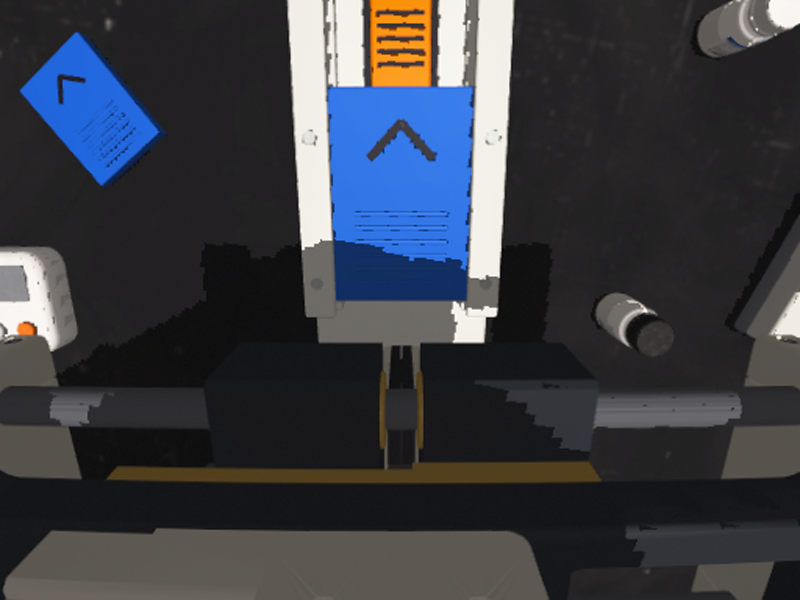

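```bash
python3 -m inch '[{"ax":0,"ay":0,"az":0,"dx":-2,"dy":0,"dz":12,"fingers":0},{"ax":0,"ay":0,"az":0,"dx":-2,"dy":0,"dz":26,"fingers":0},{"ax":0,"ay":0,"az":0,"dx":-2,"dy":0,"dz":38,"fingers":0},{"ax":0,"ay":0,"az":0,"dx":-2,"dy":0,"dz":42,"fingers":0},{"ax":0,"ay":0,"az":0,"dx":-2,"dy":0,"dz":42,"fingers":0}]'; python3 -m inch '[{"ax":0,"ay":0,"az":0,"dx":6,"dy":0,"dz":0,"fingers":0},{"ax":0,"ay":0,"az":0,"dx":12,"dy":0,"dz":0,"fingers":0},{"ax":0,"ay":0,"az":0,"dx":18,"dy":0,"dz":0,"fingers":0},{"ax":0,"ay":0,"az":0,"dx":24,"dy":0,"dz":0,"fingers":0}]'
```

```text
clock: 8.93
tool_pos: [0.4923, 0.1259, 0.0381]
orientation: [180.0, 0.1, 9.4]
force: [0.4, -0.5, 0.4]
opening: 0.0004
clock: 9.43
tool_pos: [0.5164, 0.1299, 0.0386]
orientation: [180.0, 0.0, 9.3]
force: [-1.7, 0.2, 0.9]
opening: 0.0004
```

```bash
python3 -m inch '[{"ax":0,"ay":0,"az":0,"dx":8,"dy":0,"dz":0,"fingers":0},{"ax":0,"ay":0,"az":0,"dx":18,"dy":0,"dz":0,"fingers":0},{"ax":0,"ay":0,"az":0,"dx":28,"dy":0,"dz":0,"fingers":0},{"ax":0,"ay":0,"az":0,"dx":38,"dy":0,"dz":0,"fingers":0},{"ax":0,"ay":0,"az":0,"dx":48,"dy":0,"dz":0,"fingers":0},{"ax":0,"ay":0,"az":0,"dx":58,"dy":0,"dz":0,"fingers":0},{"ax":0,"ay":0,"az":0,"dx":66,"dy":0,"dz":0,"fingers":0},{"ax":0,"ay":0,"az":0,"dx":72,"dy":0,"dz":0,"fingers":0}]';python3 -m inch '[{"ax":0,"ay":0,"az":0,"dx":2,"dy":0,"dz":0,"fingers":0},{"ax":0,"ay":0,"az":0,"dx":3,"dy":0,"dz":0,"fingers":0},{"ax":0,"ay":0,"az":0,"dx":3,"dy":0,"dz":0,"fingers":0}]'
python3 - <<'E'
from h import *
import pickle
p=pickle.load(open("pose.pkl","rb"));o=get_obs();d=o["tool_pos"]-np.r_[p[:2],0];c,s=np.cos(p[2]),np.sin(p[2])
print(c*d[0]+s*d[1],-s*d[0]+c*d[1],d[2],o["orientation"],o["force"])
s=snapshot("wrist");c=cam(s);im=cv2.resize(s["image"][:,:,::-1],(800,600),interpolation=2)
for X in(.079,.09,.097):
    q=proj(c,h2w(p,[[.01+X,.03,.047],[.01+X,-.03,.047]]))*800/512;cv2.line(im,tuple(map(int,q[0])),tuple(map(int,q[1])),(0,0,255),1)
cv2.imwrite("pics/w5.png",im)
E
```

```text
clock: 10.42
tool_pos: [0.5876, 0.1417, 0.0385]
orientation: [180.0, 0.0, 9.3]
force: [-2.1, 0.4, 1.7]
opening: 0.0005
clock: 10.8
tool_pos: [0.5902, 0.1422, 0.0386]
orientation: [-180.0, -0.0, 9.4]
force: [-0.1, 0.9, -1.0]
opening: 0.0002
-0.0009246094043466072 -0.0005391560936027459 0.038595621599503575 [-1.79994095e+02 -1.91839642e-02  9.35334396e+00] [-0.06305988  0.93505122 -0.98219297]
```

View pics/w5.png

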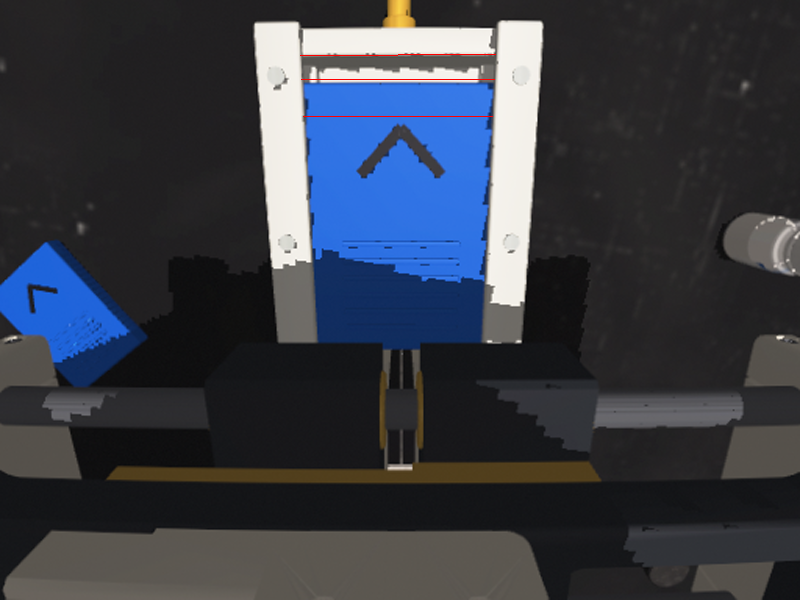

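The cover's front edge lies just short of the 90 mm line (row ~82), so it has moved about 89 mm. I'll back off, rise and check.

```bash
python3 -m inch '[{"ax":0,"ay":0,"az":0,"dx":-6,"dy":0,"dz":0,"fingers":0},{"ax":0,"ay":0,"az":0,"dx":-12,"dy":0,"dz":0,"fingers":0},{"ax":0,"ay":0,"az":0,"dx":-14,"dy":0,"dz":-20,"fingers":0},{"ax":0,"ay":0,"az":0,"dx":-14,"dy":0,"dz":-70,"fingers":0},{"ax":0,"ay":0,"az":0,"dx":-40,"dy":0,"dz":-120,"fingers":0},{"ax":0,"ay":0,"az":0,"dx":-60,"dy":0,"dz":-170,"fingers":0},{"ax":0,"ay":0,"az":0,"dx":-60,"dy":0,"dz":-200,"fingers":0},{"ax":0,"ay":0,"az":0,"dx":-60,"dy":0,"dz":-200,"fingers":0}]'
python3 - <<'E'
from h import *
import pickle
p=pickle.load(open("pose.pkl","rb"))
s=snapshot("wrist");c=cam(s);im=cv2.resize(s["image"][:,:,::-1],(800,600),interpolation=2)
for X in(.079,.089,.097):
    q=proj(c,h2w(p,[[.01+X,.03,.047],[.01+X,-.03,.047]]))*800/512;cv2.line(im,tuple(map(int,q[0])),tuple(map(int,q[1])),(0,0,255),1)
cv2.imwrite("pics/w6.png",im);print(get_obs()["force"])
E
```

```text
clock: 11.85
tool_pos: [0.5316, 0.1329, 0.2418]
orientation: [-179.9, -0.3, 9.4]
force: [-0.0, -0.1, -0.0]
opening: 0.0008
[-0.33404012  0.07349192 -1.27106926]
```

View pics/w6.png

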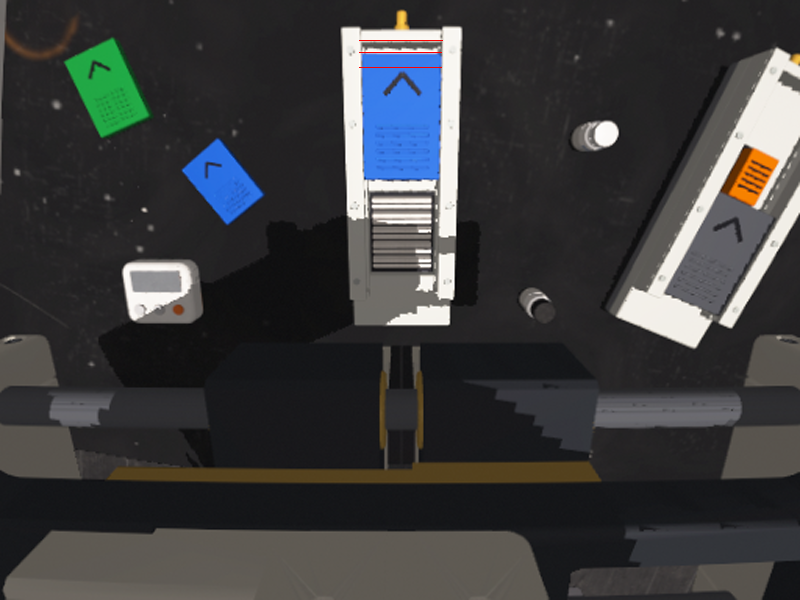

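The picture shows the filter well (rows 190–272) fully open. The blue cover lies in its channel (rows 53–180) at about 89 mm. The grey cover and tab, the vials and the timer are where they were.

```bash
python3 -c "
from plant import *
print(close_job())"
```

```text
the job is handed in; nothing more can be done
None
```

The blue cover is off its seat and parked in its channel, with the filter well fully uncovered. I handed the job in at about 12 s of the 38 s allowed; no verdict was reported.

- **Tab:** I pressed the orange tab with the shut fingertips down to its hard stop. The tip reached z = 32 mm with about 16 N, while the cover was still seated.
- **Cover:** I pushed its rear face from the landing with about 2 N, then backed off and rose clear.
- **Last wrist picture:** The cover lies in line in the channel about 89 mm ahead of its seat; 79 to 101 mm is allowed. The grey cover, its tab, both vials and the timer look undisturbed. The stopper and marker were out of view, but the arm never went near them.
- **Disagreements:** The network landmarks scattered by 1–4 cm, and the network sometimes took a look-alike for the blue cover. I used a pose fitted to the wrist picture instead, with residuals under 0.7 px. Overlaid on the scene and side pictures, that pose was off by a few mm.
- **Not checked directly:** The tab is now under the cover, so I could not see it in the last picture.

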